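Pack the gift tower into its fitted trays

ROBOT

A 6-joint arm with a two-finger parallel gripper is mounted at the origin on a cart in front of the work surface, level with it; the furniture and walls round the work are solid. World frame = base frame: x ahead of the robot, y to its left, z up, the work surface at z = 0. Lengths are in m, angles in rad, forces in N, time in s.
With the tool pointing down it reaches from about 0.25 to 0.725 m from the base axis. Payload 4 kg.
Tool frame: the origin (TCP) lies at the very end of the fingers, on their centre line; the grasp point (between the pads) lies 19 mm behind it; z points along the fingers, y is the line along which they close (so a half turn about z gives the same grasp; the last joint's range is limited). The gripper opens to 85 mm and grips with 20 to 120 N. Pads are 22 mm wide; open, the fingers measure 114 mm over their backs; the gripper's body (76 mm by 85 mm) begins 54 mm behind the grasp point. The pads swing forward as they close: fully open they stand 13 mm farther back than shut.
Start: joints at [-1.295, 0.241, 0.005, 1.335, 0, 1.571], TCP at [0.136, -0.481, 0.231] pointing down, gripper open.
Joint ranges: [-2.72, 2.72], [-1.05, 1.87], [-1.09, 1.28], [-1.99, 2.15], [-1.42, 1.44], [-3.14, 3.14]. Speed limits (rad/s): [2.79, 2.79, 3.14, 3.14, 3.14, 3.14].

INTERFACE

Orientations are given as [roll, pitch, yaw] about the fixed x, y, z axes, in that order (R = Rz(yaw) Ry(pitch) Rx(roll)).
In Python, from bench import robot gives the robot as it stands. The module is installed in compiled form; this text tells all that it offers.
- The arm moves only by the tool play_rows, never from a script. Its argument "increments" is a list of rows, each an object with "jaw": the closure, from 0 (fully open) to 1 (shut); "travel": the shift along the world's x, y, z in m, a list of three; "rot": the turn, a rotation vector about the world's x, y, z in rad, a list of three. In form: [{"jaw": jaw, "travel": [tx, ty, tz], "rot": [rx, ry, rz]}, ...]. A call has 1 to 20 rows; each row is the pose to reach, as a shift and turn from the pose commanded when the call began; what a row does not reach only later rows make up. A row lasts 1/12 s, in which the tool goes at most 41.7 mm and 7.16 degrees, less where a joint would pass 70% of its speed; a pose out of reach is approached as far as the arm can. A call with a gripper value outside its range is refused whole. The fingers move at their own pace and stop on an object; "newtons" is the grip in N (left out, the last holds). Time passes only in rows, so rows that repeat a pose let the fingers close. It gives the time, the measured TCP pose, the force, the opening and the grip force at its end, in the units of the state.
- robot.read_state(): the state, without advancing time (a new reading comes with each control period).
- robot.capture(name): name is "scene" or "top"; returns a dict with "color" (384x512x3 uint8, red, green, blue), "camera_matrix" (3x3 intrinsics, pixels), "position" and "orientation" of the camera in the world. Camera axes: x right, y down, z forward; pixel columns grow to the right and rows downward; lengths in m; the calibration is good to about 2 mm. A picture is of the moment at which its call begins. There is no depth.
- robot.sign_off(): hands the job in; it is judged then, once.
The state is a dict: "time_s": time; "joints": joint angles; "qd": joint speeds; "tau": joint torques, N m; "position": TCP position; "ee_rot": TCP orientation; "ft_force": force on the tool from outside, world axes, zero at the start; "torque": the same for the moment, N m; "opening": finger opening in m; "gripper_force": force on a finger pad.
Only numpy, scipy, OpenCV 4.12 (cv2) and the standard library are available. Lean on these libraries where they do the work, as an engineer would, in place of code of your own. Each camera call takes 0.05 s, during which the arm holds its last target. There are 200 camera calls.

TASK

The gift tower is sold and has to travel in pieces: take it apart from the top down, one piece at a time, and set each piece upright and fully down in the tray whose cut-out was made for it (the soap rose, foot down, in the round one; each box in the one of its own size). Do not drop or tip anything, and leave the glass ball where it stands.

Things in the scene. Friction and masses are not known exactly. Their poses are not given: they have to be found in the camera images.
- rose: Soap rose head, cream coloured, top of the tower: 50 mm across at the petals (widest 17 to 25 mm above its foot), tapering to a round foot 23 mm across, 32 mm tall, 30 g. Stands on the small box. Origin at the centre of its foot, z up through the flower.
- small_box: Small lidded card box (lid fixed), 54 mm (x) by 73 mm (y) by 37 mm high, about 60 g; third tier of the tower, under the rose and on the large box. Origin at the centre of its underside, z up.
- large_box: Larger lidded card box (lid fixed), 66 mm (x) by 88 mm (y) by 57 mm high, about 90 g; second tier, under the small box and on the long candle box, not always at its middle. Origin at the centre of its underside, z up.
- taper_box: Long flat card box for taper candles, kraft board with a paper band round the middle (lid fixed), 64 mm (x) by 160 mm (y) by 32 mm high, about 120 g; bottom of the tower, on the table. Origin at the centre of its underside, z up. Each tier is turned up to 9 degrees from the one below; none is fastened.
- rose_tray: Card tray fixed to the table, 86 by 86 mm outside, rim 17 mm high, with a grey foam insert 14 mm high. Its central cut-out is round, 46 mm across, straight-sided, for the rose's foot (the petals stay above the foam); its bottom is 4 mm above the table. Origin: centre of the underside, z up.
- small_tray: Card tray fixed to the table, 96 by 115 mm outside, rim 17 mm high, with a grey foam insert 14 mm high. Its central cut-out is rectangular with sloping sides, 72 by 91 mm (x by y) at the mouth, 62 by 81 at the bottom, for the small box; its bottom is 4 mm above the table. Origin: centre of the underside, z up, y along the tray's long side (world y within 26 degrees).
- large_tray: Card tray fixed to the table, 108 by 130 mm outside, rim 17 mm high, with a grey foam insert 14 mm high. Its central cut-out is rectangular with sloping sides, 84 by 106 mm (x by y) at the mouth, 74 by 96 at the bottom, for the large box; its bottom is 4 mm above the table. Origin: centre of the underside, z up, y along the tray's long side (world y within 26 degrees).
- taper_tray: Card tray fixed to the table, 106 by 202 mm outside, rim 17 mm high, with a grey foam insert 14 mm high. Its central cut-out is rectangular with sloping sides, 82 by 178 mm (x by y) at the mouth, 72 by 168 at the bottom, for the long candle box; its bottom is 4 mm above the table. Origin: centre of the underside, z up, y along the tray's long side (world y within 26 degrees).
- glass_ball: Blue glass ball, 64 mm across, on a small turned foot, 89 mm tall in all, standing loose among the work, near the robot and to its left. A bystander: not to be moved. Origin at the centre of its underside.
There are look-alikes about, which are no part of the job. Leave any yellow look-alike of the small_tray alone.

How it is judged:
On the way, in this order (a step that is already met when the one before it is completed fails the run):
1. the soap rose sits down in its own tray, let go (horizontal distance between rose and rose_tray below 0.012 m and z of rose in the frame of rose_tray below 0.008 m and angle between rose's own z axis and vertical below 0.12 rad and contact force between the fingers and rose below 0.05 N), for 0.2 s.
2. the small box sits down in its own tray, let go (horizontal distance between small_box and small_tray below 0.009 m and z of small_box in the frame of small_tray below 0.008 m and angle between small_box's own z axis and vertical below 0.12 rad and angle between the x axis of small_box and the x axis of small_tray, either way round below 0.2 rad and contact force between the fingers and small_box below 0.05 N), for 0.2 s.
3. the large box sits down in its own tray, let go (horizontal distance between large_box and large_tray below 0.009 m and z of large_box in the frame of large_tray below 0.008 m and angle between large_box's own z axis and vertical below 0.12 rad and angle between the x axis of large_box and the x axis of large_tray, either way round below 0.2 rad and contact force between the fingers and large_box below 0.05 N), for 0.2 s.
4. the long candle box sits down in its own tray, let go (horizontal distance between taper_box and taper_tray below 0.009 m and z of taper_box in the frame of taper_tray below 0.008 m and angle between taper_box's own z axis and vertical below 0.12 rad and angle between the x axis of taper_box and the x axis of taper_tray, either way round below 0.2 rad and contact force between the fingers and taper_box below 0.05 N), for 0.2 s.
At the end, for the whole second after the job is handed in: All four pieces are at rest in their own trays: each box's centre within 9 mm of its tray's centre (the rose within 12 mm), its underside less than 8 mm above the table (cut-out bottoms are at 4 mm), upright within 7 degrees, the boxes turned within 11 degrees of their cut-outs (horizontal distance between rose and rose_tray below 0.012 m and z of rose in the frame of rose_tray below 0.008 m and angle between each of rose, small_box, large_box, taper_box's own z axis and vertical below 0.12 rad and linear speed of each of rose, small_box, large_box, taper_box below 0.02 m/s and horizontal distance between small_box and small_tray below 0.009 m and z of small_box in the frame of small_tray below 0.008 m and angle between the x axis of small_box and the x axis of small_tray, either way round below 0.2 rad and horizontal distance between large_box and large_tray below 0.009 m and z of large_box in the frame of large_tray below 0.008 m and angle between the x axis of large_box and the x axis of large_tray, either way round below 0.2 rad and horizontal distance between taper_box and taper_tray below 0.009 m and z of taper_box in the frame of taper_tray below 0.008 m and angle between the x axis of taper_box and the x axis of taper_tray, either way round below 0.2 rad); the robot touches nothing.
It fails at once if a piece of the tower is tipped over (angle between any of rose, small_box, large_box, taper_box's own z axis and vertical above 0.7 rad).
It fails at once if a piece is dropped or thrown (it moves faster than 0.7 m/s while the fingers do not hold it) ((linear speed of rose above 0.7 m/s and contact force between the fingers and rose below 0.02 N) or (linear speed of small_box above 0.7 m/s and contact force between the fingers and small_box below 0.02 N) or (linear speed of large_box above 0.7 m/s and contact force between the fingers and large_box below 0.02 N) or (linear speed of taper_box above 0.7 m/s and contact force between the fingers and taper_box below 0.02 N)).
It fails at once if the glass ball is pushed away by more than 20 mm or knocked over (distance of glass_ball from where it was at the start of the episode above 0.02 m or angle between glass_ball's own z axis and vertical above 0.3 rad).
It also fails if it takes over 125 s, if anything falls off the work surface, if the arm or the gripper's body presses on something with over 40 N, if the wrist force passes 120 N, or if a joint passes its speed limit or range.

## Working session

There is one attempt and no reset: what is moved stays moved. The work goes in short steps, Python scripts to look and compute and a tool call to move; the robot and the scene stay as the last step left them, time stands still between calls to the robot, and variables do not carry over. Pictures are saved under pics/ and viewed, at most 14 in all, crops included, and the job is handed in when it is done.

Besides the shell and the picture viewer there is one more tool, called after "Emit:" as name([rows], argument=value, ...), one row to a line, values as JSON. play_rows: Moves the arm, as the interface text tells. Its arguments: {"type":"object","properties":{"increments":{"type":"array","items":{"type":"object","properties":{"jaw":{"type":"number"},"travel":{"type":"array","items":{"type":"number"}},"rot":{"type":"array","items":{"type":"number"}}}}},"newtons":{"type":"number"}},"required":["increments"]}

```bash
mkdir -p pics
cat > h.py <<'E'
import numpy as np, cv2
from scipy.spatial.transform import Rotation as R
from bench import robot
def shot(n,name):
    c=robot.capture(n); cv2.imwrite(f'pics/{name}.png',c['color'][:,:,::-1])
    np.savez(f'pics/{name}.npz',K=c['camera_matrix'],p=c['position'],o=np.array(c['orientation']))
    return c
def cam(name):
    d=np.load(f'pics/{name}.npz'); o=d['o']
    Rm=o if o.shape==(3,3) else (R.from_euler('xyz',o).as_matrix() if o.size==3 else R.from_quat(o).as_matrix())
    return d['K'],d['p'],Rm
def back(name,uv,z):
    K,p,Rm=cam(name); uv=np.atleast_2d(np.array(uv,float))
    d=(Rm@np.linalg.inv(K)@np.c_[uv,np.ones(len(uv))].T).T
    return p+d*((z-p[2])/d[:,2])[:,None]
def proj(name,P):
    K,p,Rm=cam(name); q=(K@Rm.T@(np.atleast_2d(P)-p).T).T
    return q[:,:2]/q[:,2:]
def big(name,x,y,w,h,s,out):
    im=cv2.imread(f'pics/{name}.png')[y:y+h,x:x+w]
    cv2.imwrite(f'pics/{out}.png',cv2.resize(im,None,fx=s,fy=s,interpolation=cv2.INTER_CUBIC))
E
python3 - <<'E'
from h import *
for n in('top','scene'):
    c=shot(n,n+'0'); print(n,c['camera_matrix'],c['position'],c['orientation'])
    big(n+'0',0,0,512,384,1.5,n+'0b')
s=robot.read_state(); print(s)
E
```

```text
top [[364.56771408   0.         253.63422164]
 [  0.         364.56771408 191.11288353]
 [  0.           0.           1.        ]] [0.39806385 0.17143702 1.60210385] [-3.05839662  0.00999169 -1.56044692]
scene [[376.72057367   0.         254.9372189 ]
 [  0.         376.72057367 198.00907358]
 [  0.           0.           1.        ]] [-0.07229824 -0.83493174  0.63560094] [-2.00182258  0.00387041 -0.53393111]
{'time_s': 0.1, 'joints': array([-1.29501908e+00,  2.41353933e-01,  3.86701784e-03,  1.33523046e+00,
        3.42867793e-05,  1.57081775e+00]), 'qd': array([-3.13999972e-05, -1.77474399e-03,  3.10626489e-03, -6.89174780e-04,
       -6.00021601e-04, -3.44486181e-04]), 'tau': array([-3.72729892e-04, -3.73136795e+01,  2.53010076e+01,  1.08301305e-02,
       -1.70179067e-05,  1.45920797e-05]), 'position': array([ 0.13600108, -0.48055149,  0.23049694]), 'ee_rot': array([-3.13967160e+00, -3.42455581e-05,  2.75755758e-01]), 'ft_force': array([-0.89015642,  1.24570872, -0.15289539]), 'torque': array([ 0.00990979, -0.00095234, -0.00358377]), 'gripper_force': 0.0, 'opening': 0.08526087200511895}
```

View pics/top0b.png

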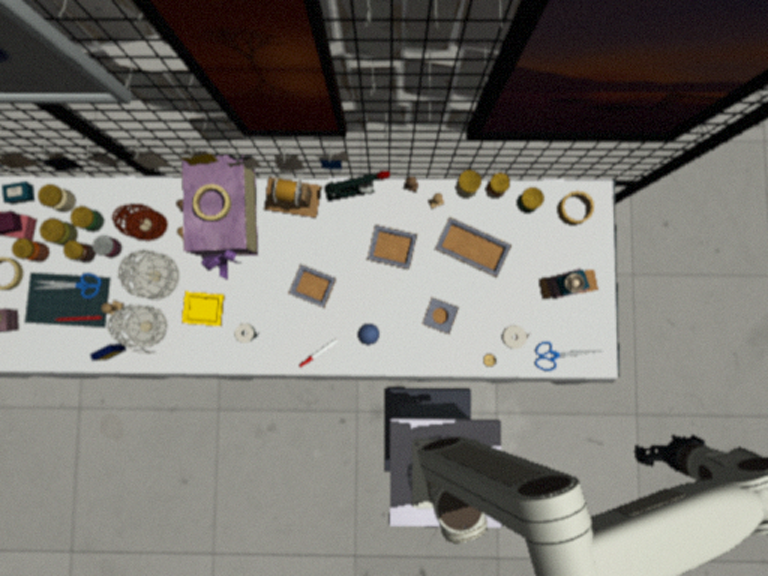

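View pics/scene0b.png

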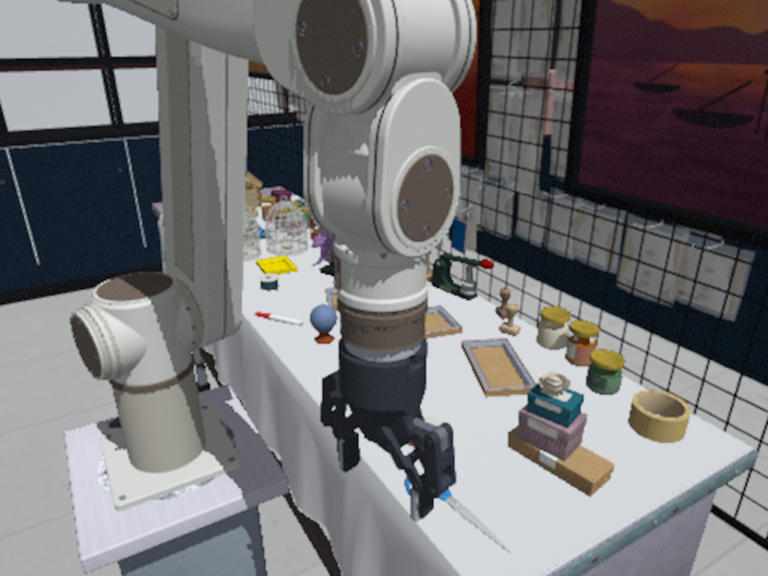

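The top view shows the tower at about (568,284), the taper tray at (473,247), the large tray at (392,247), the small tray at (313,286), the rose tray at (440,315) and the ball at (369,333), all in 1.5x pixels. Next I'll enlarge the crops.

Run:
```python
from h import *
big('top0',185,135,160,95,5,'trays'); big('top0',350,170,60,45,10,'tower'); big('scene0',325,235,100,100,6,'towers')
```

```text
(no output)
```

View pics/trays.png

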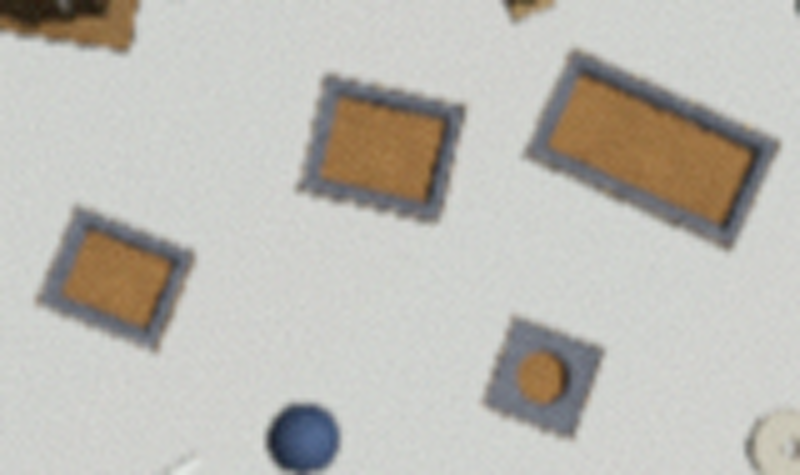

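View pics/tower.png

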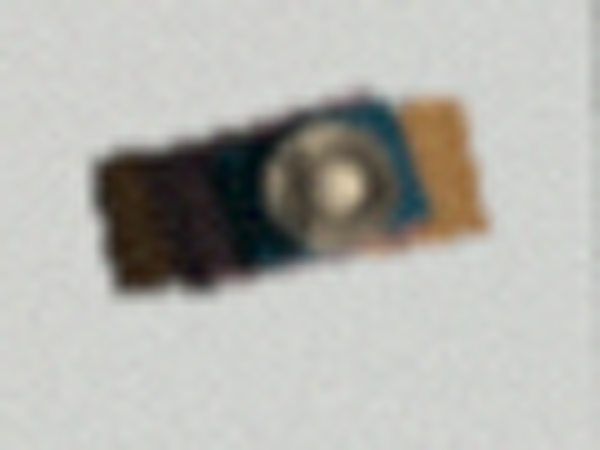

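View pics/towers.png

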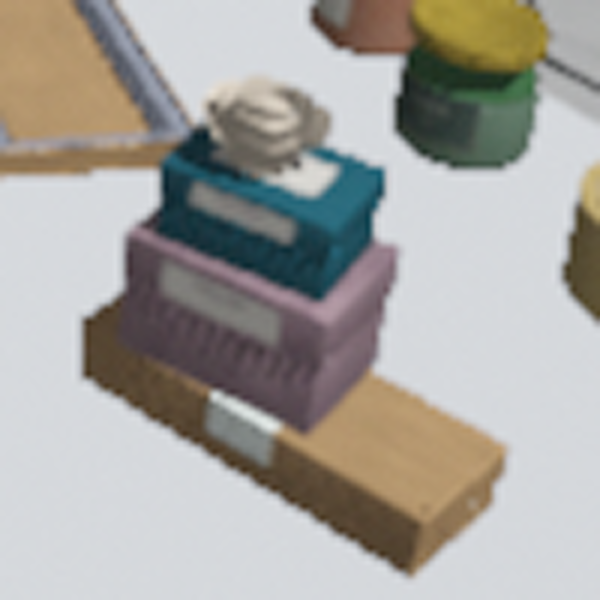

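```bash
cat > fit.py <<'E'
from h import *
from scipy.optimize import least_squares
def un(pts,s,x,y): return (np.array(pts,float)+.5)/s-.5+[x,y]
def fit(dx,dy,z,obs,g):  # obs: list of (cam, signs, pix); z per-corner
    def f(v):
        c,s=np.cos(v[2]),np.sin(v[2]); r=[]
        for n,sg,px in obs:
            a=np.array(sg)*[dx/2,dy/2]
            P=np.c_[v[0]+c*a[:,0]-s*a[:,1],v[1]+s*a[:,0]+c*a[:,1],np.full(len(a),z)]
            r.append((proj(n,P)-px).ravel())
        return np.concatenate(r)
    o=least_squares(f,g); return o.x.round(4),np.degrees(o.x[2]).round(1),f(o.x).round(1)
E
python3 - <<'E'
from fit import *
T=lambda p:un(p,5,185,135)
# top: image up=+x, left=+y
q=[(1,1),(1,-1),(-1,-1),(-1,1)]
for n,d,p in [('rose',(.086,.086),[(514,316),(603,349),(573,438),(484,403)]),
 ('small',(.096,.115),[(77,207),(194,253),(156,350),(38,302)]),
 ('large',(.108,.130),[(325,73),(466,104),(437,222),(300,190)]),
 ('taper',(.106,.202),[(574,50),(779,144),(731,249),(526,155)])]:
    print(n,*fit(*d,.017,[('top0',q,T(p))],[.4,.1,-.2]))
W=lambda p:un(p,10,350,170); S=lambda p:un(p,6,325,235)
print(cam('scene0')[2][:,0])
# scene: near corner = (-x,-y), right=(+x,-y), left=(-x,+y)
sc=[(-1,-1),(1,-1),(-1,1)]
print('tap',*fit(.064,.160,.032,[('scene0',sc,S([(415,525),(507,450),(83,325)]))],[.4,-.3,0]))
print('tap2',*fit(.064,.160,.032,[('top0',[(1,-1),(-1,-1)],W([(463,98),(490,230)]))],[.4,-.3,0]))
print('lar',*fit(.066,.088,.089,[('scene0',sc,S([(322,325),(398,250),(125,232)]))],[.4,-.3,0]))
print('sma',*fit(.054,.073,.126,[('scene0',sc,S([(325,235),(384,170),(160,160)]))],[.4,-.3,0]))
print('sma2',*fit(.054,.073,.126,[('top0',[(1,-1),(-1,-1)],W([(378,97),(430,212)]))],[.4,-.3,0]))
print('rose',back('top0',W([(332,185)]),.145),back('scene0',S([(268,110)]),.148), 'ball',back('top0',T([(304,438)]),.057))
print(robot.read_state()['ee_rot'])
E
```

```text
rose [ 0.45    0.0157 -0.3413] -19.6 [-0.1 -0.6  0.8 -0.4  0.1  0.4 -0.8  0.6]
small [ 0.5323  0.3888 -0.3666] -21.0 [-0.2 -0.8  0.7 -0.4  0.1  0.6 -0.7  0.5]
large [ 0.6498  0.1576 -0.2158] -12.4 [-0.3 -0.3  0.3  0.   0.7  0.2 -0.8  0. ]
taper [ 0.6499 -0.0793 -0.4273] -24.5 [-0.3 -0.6  0.7 -0.2  0.4  0.6 -0.8  0.1]
[ 0.86080666 -0.5089174  -0.0038704 ]
tap [ 0.5406 -0.3512  0.1595] 9.1 [ 0.5  0.4  0.5  0.2 -1.1 -1.1]
tap2 [ 0.5431 -0.3513  0.1755] 10.1 [-0.1 -0.7  0.1  0.7]
lar [ 0.5392 -0.33    0.2792] 16.0 [ 0.2  0.2  0.6 -0.2 -0.8 -0.2]
sma [ 0.5373 -0.3312  0.3094] 17.7 [ 0.4 -0.3  0.8  0.2 -1.2 -0. ]
sma2 [ 0.5368 -0.3313  0.4038] 23.1 [-0.2 -0.4  0.2  0.4]
rose [[ 0.53662454 -0.32901693  0.145     ]] [[ 0.53853957 -0.32529051  0.148     ]] ball [[0.3946551  0.22162643 0.057     ]]
[-3.13967160e+00 -3.42455581e-05  2.75755758e-01]
```

The tower estimates from the two views agree to within 4 mm, and the tray sizes check out. I'll go above the rose and take a close look.

Emit:
play_rows([
  {"jaw": 0, "travel": [0.2, 0.075, 0.03], "rot": [0, 0, 0.4]},
  {"jaw": 0, "travel": [0.3, 0.11, 0.03], "rot": [0, 0, 0.8]},
  {"jaw": 0, "travel": [0.401, 0.152, 0.03], "rot": [0, 0, 1.62]},
  {"jaw": 0, "travel": [0.401, 0.152, 0.03], "rot": [0, 0, 1.62]},
  {"jaw": 0, "travel": [0.401, 0.152, 0.03], "rot": [0, 0, 1.62]},
  {"jaw": 0, "travel": [0.401, 0.152, 0.03], "rot": [0, 0, 1.62]},
  {"jaw": 0, "travel": [0.401, 0.152, 0.03], "rot": [0, 0, 1.62]},
  {"jaw": 0, "travel": [0.401, 0.152, 0.03], "rot": [0, 0, 1.62]},
  {"jaw": 0, "travel": [0.401, 0.152, 0.03], "rot": [0, 0, 1.62]},
  {"jaw": 0, "travel": [0.401, 0.152, 0.03], "rot": [0, 0, 1.62]},
  {"jaw": 0, "travel": [0.401, 0.152, 0.03], "rot": [0, 0, 1.62]},
  {"jaw": 0, "travel": [0.401, 0.152, 0.03], "rot": [0, 0, 1.62]},
  {"jaw": 0, "travel": [0.401, 0.152, 0.03], "rot": [0, 0, 1.62]},
  {"jaw": 0, "travel": [0.401, 0.152, 0.03], "rot": [0, 0, 1.62]},
  {"jaw": 0, "travel": [0.401, 0.152, 0.03], "rot": [0, 0, 1.62]},
  {"jaw": 0, "travel": [0.401, 0.152, 0.03], "rot": [0, 0, 1.62]},
  {"jaw": 0, "travel": [0.401, 0.152, 0.03], "rot": [0, 0, 1.62]},
  {"jaw": 0, "travel": [0.401, 0.152, 0.03], "rot": [0, 0, 1.62]},
])

```text
time_s: 1.6
position: [0.5368, -0.3294, 0.2614]
ee_rot: [3.142, 0.0, 1.894]
ft_force: [-0.6, -0.4, -0.7]
opening: 0.0856
gripper_force: 0.0
```

Run:
```python
from h import *
shot('scene','s1'); big('s1',310,190,130,140,4,'s1b')
print(proj('s1',robot.read_state()['position']), (proj('s1',robot.read_state()['position'])-[310,190])*4)
```

```text
[[376.39059529 210.50890737]] [[265.56238116  82.03562948]]
```

View pics/s1b.png

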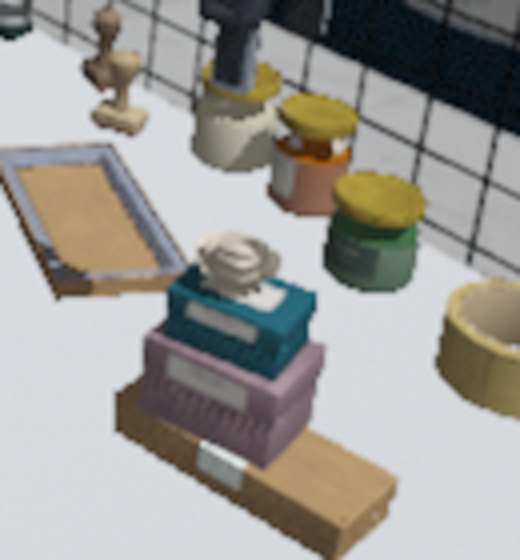

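The scene view shows the gripper standing over the rose, which is at crop pixel (237,265) with the tower undisturbed. Going down and gripping.

Emit:
play_rows([
  {"jaw": 0, "travel": [0, 0.001, -0.03]},
  {"jaw": 0, "travel": [0, 0.001, -0.06]},
  {"jaw": 0, "travel": [0, 0.001, -0.09]},
  {"jaw": 0, "travel": [0, 0.001, -0.11]},
  {"jaw": 0, "travel": [0, 0.001, -0.122]},
  {"jaw": 0, "travel": [0, 0.001, -0.122]},
  {"jaw": 0, "travel": [0, 0.001, -0.122]},
  {"jaw": 0.3, "travel": [0, 0.001, -0.122]},
  {"jaw": 0.4, "travel": [0, 0.001, -0.122]},
  {"jaw": 0.5, "travel": [0, 0.001, -0.122]},
  {"jaw": 0.6, "travel": [0, 0.001, -0.122]},
  {"jaw": 0.7, "travel": [0, 0.001, -0.122]},
  {"jaw": 0.8, "travel": [0, 0.001, -0.122]},
  {"jaw": 0.9, "travel": [0, 0.001, -0.122]},
  {"jaw": 1, "travel": [0, 0.001, -0.122]},
  {"jaw": 1, "travel": [0, 0.001, -0.122]},
  {"jaw": 1, "travel": [0, 0.001, -0.122]},
], newtons=20)

```text
schema error: expected keys jaw, travel, rot
```

Emit:
play_rows([
  {"jaw": 0, "travel": [0, 0.001, -0.03], "rot": [0, 0, 0]},
  {"jaw": 0, "travel": [0, 0.001, -0.06], "rot": [0, 0, 0]},
  {"jaw": 0, "travel": [0, 0.001, -0.09], "rot": [0, 0, 0]},
  {"jaw": 0, "travel": [0, 0.001, -0.11], "rot": [0, 0, 0]},
  {"jaw": 0, "travel": [0, 0.001, -0.122], "rot": [0, 0, 0]},
  {"jaw": 0, "travel": [0, 0.001, -0.122], "rot": [0, 0, 0]},
  {"jaw": 0, "travel": [0, 0.001, -0.122], "rot": [0, 0, 0]},
  {"jaw": 0.3, "travel": [0, 0.001, -0.122], "rot": [0, 0, 0]},
  {"jaw": 0.4, "travel": [0, 0.001, -0.122], "rot": [0, 0, 0]},
  {"jaw": 0.5, "travel": [0, 0.001, -0.122], "rot": [0, 0, 0]},
  {"jaw": 0.6, "travel": [0, 0.001, -0.122], "rot": [0, 0, 0]},
  {"jaw": 0.7, "travel": [0, 0.001, -0.122], "rot": [0, 0, 0]},
  {"jaw": 0.8, "travel": [0, 0.001, -0.122], "rot": [0, 0, 0]},
  {"jaw": 0.9, "travel": [0, 0.001, -0.122], "rot": [0, 0, 0]},
  {"jaw": 1, "travel": [0, 0.001, -0.122], "rot": [0, 0, 0]},
  {"jaw": 1, "travel": [0, 0.001, -0.122], "rot": [0, 0, 0]},
  {"jaw": 1, "travel": [0, 0.001, -0.122], "rot": [0, 0, 0]},
], newtons=20)

```text
time_s: 3.07
position: [0.5379, -0.3287, 0.1413]
ee_rot: [3.14, 0.003, 1.896]
ft_force: [-0.8, -0.0, 6.6]
opening: 0.0481
gripper_force: 20.3
```

The grip pushed the tool up, so the pads are above the widest petals. I'll open and regrip lower.

Emit:
play_rows([
  {"jaw": 0.5, "travel": [0, 0, 0], "rot": [0, 0, 0]},
  {"jaw": 0.2, "travel": [0, 0, 0], "rot": [0, 0, 0]},
  {"jaw": 0.2, "travel": [0, 0, 0], "rot": [0, 0, 0]},
  {"jaw": 0.2, "travel": [0, 0, -0.003], "rot": [0, 0, 0]},
  {"jaw": 0.2, "travel": [0, 0, -0.006], "rot": [0, 0, 0]},
  {"jaw": 0.2, "travel": [0, 0, -0.006], "rot": [0, 0, 0]},
  {"jaw": 0.3, "travel": [0, 0, -0.006], "rot": [0, 0, 0]},
  {"jaw": 0.4, "travel": [0, 0, -0.006], "rot": [0, 0, 0]},
  {"jaw": 0.5, "travel": [0, 0, -0.006], "rot": [0, 0, 0]},
  {"jaw": 0.6, "travel": [0, 0, -0.006], "rot": [0, 0, 0]},
  {"jaw": 0.7, "travel": [0, 0, -0.006], "rot": [0, 0, 0]},
  {"jaw": 0.8, "travel": [0, 0, -0.006], "rot": [0, 0, 0]},
  {"jaw": 1, "travel": [0, 0, -0.006], "rot": [0, 0, 0]},
  {"jaw": 1, "travel": [0, 0, -0.006], "rot": [0, 0, 0]},
], newtons=20)

```text
time_s: 4.23
position: [0.5373, -0.3282, 0.1334]
ee_rot: [3.141, 0.0, 1.896]
ft_force: [-0.2, 0.5, 1.8]
opening: 0.0477
gripper_force: 20.7
```

Emit:
play_rows([
  {"jaw": 1, "travel": [0, 0, 0.005], "rot": [0, 0, 0]},
  {"jaw": 1, "travel": [0, 0, 0.015], "rot": [0, 0, 0]},
  {"jaw": 1, "travel": [0, 0, 0.03], "rot": [0, 0, 0]},
  {"jaw": 1, "travel": [0, 0, 0.045], "rot": [0, 0, 0]},
  {"jaw": 1, "travel": [-0.004, 0.015, 0.05], "rot": [0, 0, 0]},
  {"jaw": 1, "travel": [-0.01, 0.04, 0.05], "rot": [0, 0, 0]},
  {"jaw": 1, "travel": [-0.018, 0.07, 0.04], "rot": [0, 0, 0]},
  {"jaw": 1, "travel": [-0.026, 0.1, 0.03], "rot": [0, 0, 0]},
  {"jaw": 1, "travel": [-0.033, 0.13, 0.02], "rot": [0, 0, 0]},
  {"jaw": 1, "travel": [-0.041, 0.16, 0.01], "rot": [0, 0, 0]},
  {"jaw": 1, "travel": [-0.049, 0.19, 0], "rot": [0, 0, 0]},
  {"jaw": 1, "travel": [-0.056, 0.22, -0.01], "rot": [0, 0, 0]},
  {"jaw": 1, "travel": [-0.064, 0.25, -0.02], "rot": [0, 0, 0]},
  {"jaw": 1, "travel": [-0.071, 0.28, -0.03], "rot": [0, 0, 0]},
  {"jaw": 1, "travel": [-0.079, 0.31, -0.04], "rot": [0, 0, 0]},
  {"jaw": 1, "travel": [-0.084, 0.33, -0.05], "rot": [0, 0, 0]},
  {"jaw": 1, "travel": [-0.087, 0.34, -0.06], "rot": [0, 0, 0]},
  {"jaw": 1, "travel": [-0.087, 0.344, -0.06], "rot": [0, 0, 0]},
  {"jaw": 1, "travel": [-0.087, 0.344, -0.06], "rot": [0, 0, 0]},
])

```text
time_s: 5.82
position: [0.4503, 0.0166, 0.0738]
ee_rot: [3.141, 0.0, 1.898]
ft_force: [0.7, 0.6, 0.0]
opening: 0.048
gripper_force: 20.8
```

Run:
```python
from h import *
shot('scene','s2'); s=robot.read_state(); p=s['position']; print(p)
u,v=proj('s2',p)[0]; x,y=int(u)-60,int(v)-60; big('s2',x,y,120,110,5,'s2b'); print(x,y,proj('s2',back('top0',[[1,1]],0)*0+[.45,.0157,.017]))
```

```text
[0.45101541 0.01596879 0.07423808]
201 168 [[261.10952408 244.88094097]]
```

View pics/s2b.png

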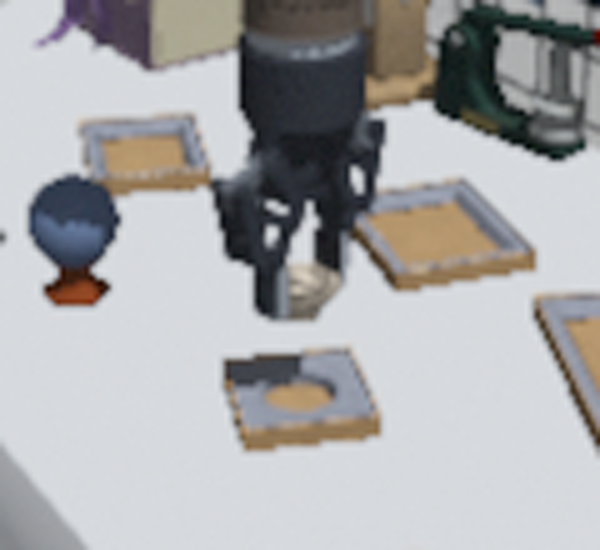

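The rose is held upright with its foot at crop pixel (303,316), and the rose tray's hole is at (300,397). I'll check the finger tip height against the foot before lowering.

Run:
```python
from h import *
p=np.array([.451,.016,.0742]); d=np.array([.95,.32,0])
o=[201,168]
for n,P in [('foot',p-[0,0,.0074]),('tip0',p-d*.031),('tip5',p-d*.031+[0,0,.005]),('tray4',[.45,.0157,.004]),('hole',[.45,.0157,.014])]:
    print(n,((proj('s2',P)[0]-o)*5).round(0))
```

```text
foot [302. 314.]
tip0 [268. 322.]
tip5 [268. 315.]
tray4 [300. 402.]
hole [301. 389.]
```

Emit:
play_rows([
  {"jaw": 1, "travel": [0, 0, -0.02], "rot": [0, 0, 0]},
  {"jaw": 1, "travel": [0, 0, -0.04], "rot": [0, 0, 0]},
  {"jaw": 1, "travel": [0, 0, -0.05], "rot": [0, 0, 0]},
  {"jaw": 1, "travel": [0, 0, -0.056], "rot": [0, 0, 0]},
  {"jaw": 1, "travel": [0, 0, -0.06], "rot": [0, 0, 0]},
  {"jaw": 1, "travel": [0, 0, -0.062], "rot": [0, 0, 0]},
  {"jaw": 1, "travel": [0, 0, -0.062], "rot": [0, 0, 0]},
  {"jaw": 1, "travel": [0, 0, -0.062], "rot": [0, 0, 0]},
])

```text
time_s: 6.53
position: [0.4509, 0.0157, 0.012]
ee_rot: [3.14, 0.0, 1.895]
ft_force: [-0.2, 0.1, 0.1]
opening: 0.0482
gripper_force: 20.8
```

Emit:
play_rows([
  {"jaw": 0.42, "travel": [0, 0, 0], "rot": [0, 0, 0]},
  {"jaw": 0.38, "travel": [0, 0, 0], "rot": [0, 0, 0]},
  {"jaw": 0.3, "travel": [0, 0, 0], "rot": [0, 0, 0]},
  {"jaw": 0.2, "travel": [0, 0, 0], "rot": [0, 0, 0]},
  {"jaw": 0.2, "travel": [0, 0, 0.002], "rot": [0, 0, 0]},
  {"jaw": 0.15, "travel": [0, 0, 0.01], "rot": [0, 0, 0]},
  {"jaw": 0.1, "travel": [0, 0, 0.03], "rot": [0, 0, 0]},
  {"jaw": 0, "travel": [0, 0, 0.06], "rot": [0, 0, 0]},
  {"jaw": 0, "travel": [0, 0, 0.1], "rot": [0, 0, 0]},
  {"jaw": 0, "travel": [0.02, -0.06, 0.14], "rot": [0, 0, 0]},
  {"jaw": 0, "travel": [0.04, -0.12, 0.18], "rot": [0, 0, 0]},
  {"jaw": 0, "travel": [0.05, -0.15, 0.2], "rot": [0, 0, 0]},
  {"jaw": 0, "travel": [0.05, -0.15, 0.2], "rot": [0, 0, 0]},
])

```text
time_s: 7.62
position: [0.4948, -0.1189, 0.2027]
ee_rot: [3.14, 0.001, 1.897]
ft_force: [1.4, 0.9, 0.1]
opening: 0.0855
gripper_force: 0.0
```

Run:
```python
from h import *
shot('scene','s3');shot('top','t3')
a=cv2.resize(cv2.imread('pics/s3.png')[205:275,225:295],(350,350),interpolation=2)
b=cv2.resize(cv2.imread('pics/s3.png')[235:305,335:405],(400,400),interpolation=2)
c=cv2.resize(cv2.imread('pics/t3.png')[172:202,352:407],(350,191),interpolation=2)
o=np.zeros((541,760,3),np.uint8); o[:350,:350]=a; o[350:,:350]=c; o[:400,360:]=b; cv2.imwrite('pics/m3.png',o)
```

```text
(no output)
```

View pics/m3.png

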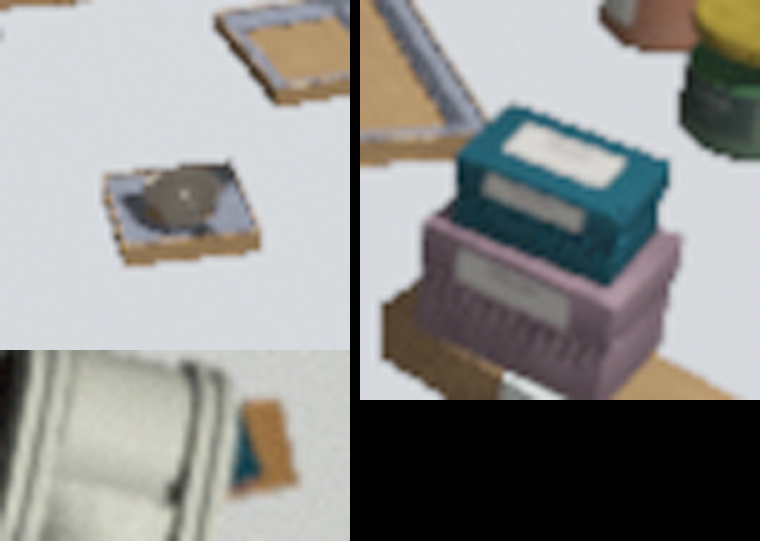

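The rose sits in its cut-out. The small box's top corners in the right-hand panel are at about (513,104), (668,163), (622,215) and (458,152).

Run:
```python
from fit import *
S=lambda p:un(p,400/70,335,235)
print('sma',*fit(.054,.073,.126,[('s3',[(1,1),(1,-1),(-1,-1),(-1,1)],S([(153,104),(308,163),(262,215),(98,152)]))],[.54,-.33,.3]))
print('sma',*fit(.056,.076,.126,[('s3',[(1,1),(1,-1),(-1,-1),(-1,1)],S([(153,104),(308,163),(262,215),(98,152)]))],[.54,-.33,.3]))
print('lar',*fit(.066,.088,.089,[('s3',[(1,-1),(-1,-1),(-1,1)],S([(322,237),(248,308),(64,213)]))],[.54,-.33,.3]))
```

```text
sma [ 0.5391 -0.3315  0.3406] 19.5 [-0.4 -1.   1.4 -0.5  0.   1.  -1.   0.2]
sma [ 0.5393 -0.3312  0.3345] 19.2 [-0.7 -1.5  2.1 -0.5  0.3  1.3 -1.8  0. ]
lar [ 0.5416 -0.3286  0.247 ] 14.2 [ 0.9 -0.2  0.  -0.2 -0.9  0.2]
```

```bash
python3 -c "
from bench import robot
s=robot.read_state();print(s['position'],s['ee_rot'],s['time_s'])"
```

```text
[ 0.49861536 -0.12250111  0.20530493] [3.13319109 0.00693318 1.89015728] 7.7167
```

Emit:
play_rows([
  {"jaw": 0, "travel": [0.006, -0.03, 0], "rot": [0, 0, 0.02]},
  {"jaw": 0, "travel": [0.014, -0.07, 0], "rot": [0, 0, 0.02]},
  {"jaw": 0, "travel": [0.021, -0.11, 0], "rot": [0, 0, 0.02]},
  {"jaw": 0, "travel": [0.029, -0.15, 0], "rot": [0, 0, 0.02]},
  {"jaw": 0, "travel": [0.035, -0.18, 0], "rot": [0, 0, 0.02]},
  {"jaw": 0, "travel": [0.038, -0.195, 0], "rot": [0, 0, 0.02]},
  {"jaw": 0, "travel": [0.038, -0.198, -0.01], "rot": [0, 0, 0.02]},
  {"jaw": 0, "travel": [0.038, -0.198, -0.03], "rot": [0, 0, 0.02]},
  {"jaw": 0, "travel": [0.038, -0.198, -0.05], "rot": [0, 0, 0.02]},
  {"jaw": 0, "travel": [0.038, -0.198, -0.05], "rot": [0, 0, 0.02]},
  {"jaw": 0, "travel": [0.038, -0.198, -0.05], "rot": [0, 0, 0.02]},
])

```text
time_s: 8.63
position: [0.5313, -0.3136, 0.1488]
ee_rot: [-3.139, -0.004, 1.917]
ft_force: [0.5, 0.0, 0.2]
opening: 0.0853
gripper_force: 0.0
```

Emit:
play_rows([
  {"jaw": 0, "travel": [0.005, -0.017, 0], "rot": [0, 0, 0]},
  {"jaw": 0, "travel": [0.005, -0.017, 0], "rot": [0, 0, 0]},
  {"jaw": 0, "travel": [0.005, -0.017, 0], "rot": [0, 0, 0]},
  {"jaw": 0, "travel": [0.005, -0.017, 0], "rot": [0, 0, 0]},
])

```text
time_s: 8.97
position: [0.538, -0.3322, 0.1515]
ee_rot: [3.141, 0.001, 1.916]
ft_force: [0.6, 0.5, -0.1]
opening: 0.0855
gripper_force: 0.0
```

Aligned over the small box. Lowering 50 mm and closing.

Emit:
play_rows([
  {"jaw": 0, "travel": [0, 0.001, -0.02], "rot": [0, 0, 0]},
  {"jaw": 0, "travel": [0, 0.001, -0.04], "rot": [0, 0, 0]},
  {"jaw": 0, "travel": [0, 0.001, -0.05], "rot": [0, 0, 0]},
  {"jaw": 0, "travel": [0, 0.001, -0.05], "rot": [0, 0, 0]},
  {"jaw": 0.1, "travel": [0, 0.001, -0.05], "rot": [0, 0, 0]},
  {"jaw": 0.2, "travel": [0, 0.001, -0.05], "rot": [0, 0, 0]},
  {"jaw": 0.25, "travel": [0, 0.001, -0.05], "rot": [0, 0, 0]},
  {"jaw": 0.3, "travel": [0, 0.001, -0.05], "rot": [0, 0, 0]},
  {"jaw": 0.35, "travel": [0, 0.001, -0.05], "rot": [0, 0, 0]},
  {"jaw": 0.4, "travel": [0, 0.001, -0.05], "rot": [0, 0, 0]},
  {"jaw": 0.5, "travel": [0, 0.001, -0.05], "rot": [0, 0, 0]},
  {"jaw": 0.7, "travel": [0, 0.001, -0.05], "rot": [0, 0, 0]},
  {"jaw": 1, "travel": [0, 0.001, -0.05], "rot": [0, 0, 0]},
  {"jaw": 1, "travel": [0, 0.001, -0.05], "rot": [0, 0, 0]},
  {"jaw": 1, "travel": [0, 0.001, -0.05], "rot": [0, 0, 0]},
], newtons=25)

```text
time_s: 10.22
position: [0.5382, -0.3321, 0.1014]
ee_rot: [3.141, 0.001, 1.916]
ft_force: [0.7, -0.2, 5.8]
opening: 0.0525
gripper_force: 27.8
```

Emit:
play_rows([
  {"jaw": 1, "travel": [0, 0, 0.005], "rot": [0, 0, 0]},
  {"jaw": 1, "travel": [0, 0, 0.02], "rot": [0, 0, 0]},
  {"jaw": 1, "travel": [0, 0, 0.035], "rot": [0, 0, 0]},
  {"jaw": 1, "travel": [0, 0.005, 0.045], "rot": [0, 0, 0]},
  {"jaw": 1, "travel": [0, 0.015, 0.05], "rot": [0, 0, -0.03]},
  {"jaw": 1, "travel": [0, 0.03, 0.05], "rot": [0, 0, -0.06]},
  {"jaw": 1, "travel": [0, 0.055, 0.05], "rot": [0, 0, -0.1]},
  {"jaw": 1, "travel": [0, 0.085, 0.05], "rot": [0, 0, -0.14]},
  {"jaw": 1, "travel": [0, 0.115, 0.05], "rot": [0, 0, -0.18]},
  {"jaw": 1, "travel": [0, 0.145, 0.05], "rot": [0, 0, -0.22]},
  {"jaw": 1, "travel": [0, 0.175, 0.05], "rot": [0, 0, -0.26]},
  {"jaw": 1, "travel": [0, 0.205, 0.05], "rot": [0, 0, -0.3]},
  {"jaw": 1, "travel": [0, 0.235, 0.05], "rot": [0, 0, -0.34]},
  {"jaw": 1, "travel": [0, 0.265, 0.05], "rot": [0, 0, -0.38]},
  {"jaw": 1, "travel": [0, 0.295, 0.05], "rot": [0, 0, -0.42]},
  {"jaw": 1, "travel": [0, 0.325, 0.05], "rot": [0, 0, -0.46]},
  {"jaw": 1, "travel": [0, 0.35, 0.05], "rot": [0, 0, -0.5]},
  {"jaw": 1, "travel": [0, 0.365, 0.05], "rot": [0, 0, -0.53]},
  {"jaw": 1, "travel": [0, 0.37, 0.05], "rot": [0, 0, -0.55]},
  {"jaw": 1, "travel": [0, 0.37, 0.05], "rot": [0, 0, -0.55]},
])

```text
time_s: 11.88
position: [0.5371, 0.0402, 0.1501]
ee_rot: [-3.14, -0.0, 1.369]
ft_force: [0.0, -0.1, -0.3]
opening: 0.0524
gripper_force: 27.0
```

Emit:
play_rows([
  {"jaw": 1, "travel": [0, 0.01, 0], "rot": [0, 0, -0.02]},
  {"jaw": 1, "travel": [0, 0.03, 0], "rot": [0, 0, -0.04]},
  {"jaw": 1, "travel": [0, 0.06, 0], "rot": [0, 0, -0.06]},
  {"jaw": 1, "travel": [0, 0.09, 0], "rot": [0, 0, -0.08]},
  {"jaw": 1, "travel": [0, 0.12, 0], "rot": [0, 0, -0.1]},
  {"jaw": 1, "travel": [0, 0.15, 0], "rot": [0, 0, -0.12]},
  {"jaw": 1, "travel": [0, 0.18, -0.01], "rot": [0, 0, -0.14]},
  {"jaw": 1, "travel": [-0.001, 0.21, -0.02], "rot": [0, 0, -0.162]},
  {"jaw": 1, "travel": [-0.002, 0.24, -0.03], "rot": [0, 0, -0.162]},
  {"jaw": 1, "travel": [-0.003, 0.27, -0.04], "rot": [0, 0, -0.162]},
  {"jaw": 1, "travel": [-0.004, 0.3, -0.05], "rot": [0, 0, -0.162]},
  {"jaw": 1, "travel": [-0.005, 0.325, -0.06], "rot": [0, 0, -0.162]},
  {"jaw": 1, "travel": [-0.006, 0.34, -0.07], "rot": [0, 0, -0.162]},
  {"jaw": 1, "travel": [-0.006, 0.35, -0.08], "rot": [0, 0, -0.162]},
  {"jaw": 1, "travel": [-0.006, 0.35, -0.09], "rot": [0, 0, -0.162]},
  {"jaw": 1, "travel": [-0.006, 0.35, -0.09], "rot": [0, 0, -0.162]},
  {"jaw": 1, "travel": [-0.006, 0.35, -0.09], "rot": [0, 0, -0.162]},
  {"jaw": 1, "travel": [-0.006, 0.35, -0.09], "rot": [0, 0, -0.162]},
])

```text
time_s: 13.38
position: [0.5323, 0.3867, 0.0608]
ee_rot: [3.141, 0.0, 1.202]
ft_force: [0.6, 0.3, -0.5]
opening: 0.0524
gripper_force: 27.0
```

Run:
```python
from h import *
shot('scene','s4'); s=robot.read_state(); p=s['position']; print(p,s['ee_rot'])
u,v=proj('s4',p)[0]; x,y=int(u)-60,int(v)-70; big('s4',x,y,120,110,5,'s4b'); print(x,y)
o=np.array([x,y])
a=-.367; c,sn=np.cos(a),np.sin(a)
for z,dx,dy in ((.017,.048,.0575),(.0606-.001,.027,.0365)):
    print(((proj('s4',[[.532+c*i*dx-sn*j*dy,.3888+sn*i*dx+c*j*dy,z] for i,j in((1,1),(1,-1),(-1,-1),(-1,1))])-o)*5).round())
```

```text
[0.5325638  0.38708994 0.06127581] [ 3.14085720e+00 -6.51426045e-04  1.20193673e+00]
169 116
[[354. 370.]
 [373. 428.]
 [249. 437.]
 [237. 378.]]
[[330. 333.]
 [342. 369.]
 [272. 374.]
 [263. 338.]]
```

View pics/s4b.png

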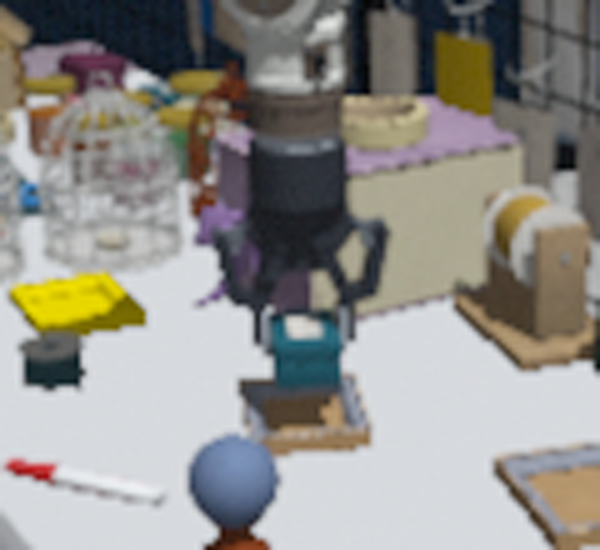

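The box hangs level at crop pixels (272–342, 315–390), over the small tray at (242–371, 380–450). Lowering it.

Emit:
play_rows([
  {"jaw": 1, "travel": [0, 0.001, -0.015], "rot": [0, 0, 0]},
  {"jaw": 1, "travel": [0, 0.0015, -0.025], "rot": [0, 0, 0]},
  {"jaw": 1, "travel": [0, 0.0015, -0.032], "rot": [0, 0, 0]},
  {"jaw": 1, "travel": [0, 0.0015, -0.037], "rot": [0, 0, 0]},
  {"jaw": 1, "travel": [0, 0.0015, -0.041], "rot": [0, 0, 0]},
  {"jaw": 1, "travel": [0, 0.0015, -0.044], "rot": [0, 0, 0]},
  {"jaw": 1, "travel": [0, 0.0015, -0.045], "rot": [0, 0, 0]},
  {"jaw": 1, "travel": [0, 0.0015, -0.045], "rot": [0, 0, 0]},
  {"jaw": 1, "travel": [0, 0.0015, -0.045], "rot": [0, 0, 0]},
])

```text
time_s: 14.18
position: [0.5319, 0.3898, 0.016]
ee_rot: [3.141, -0.0, 1.204]
ft_force: [-0.8, -1.2, 2.6]
opening: 0.0528
gripper_force: 27.4
```

Emit:
play_rows([
  {"jaw": 0.36, "travel": [0, 0, 0], "rot": [0, 0, 0]},
  {"jaw": 0.33, "travel": [0, 0, 0], "rot": [0, 0, 0]},
  {"jaw": 0.28, "travel": [0, 0, 0], "rot": [0, 0, 0]},
  {"jaw": 0.2, "travel": [0, 0, 0], "rot": [0, 0, 0]},
  {"jaw": 0.15, "travel": [0, 0, 0.002], "rot": [0, 0, 0]},
  {"jaw": 0.1, "travel": [0, 0, 0.01], "rot": [0, 0, 0]},
  {"jaw": 0.05, "travel": [0, 0, 0.03], "rot": [0, 0, 0]},
  {"jaw": 0, "travel": [0, 0, 0.06], "rot": [0, 0, 0]},
  {"jaw": 0, "travel": [0, 0, 0.1], "rot": [0, 0, 0]},
  {"jaw": 0, "travel": [0, 0, 0.13], "rot": [0, 0, 0]},
  {"jaw": 0, "travel": [0, 0, 0.15], "rot": [0, 0, 0]},
  {"jaw": 0, "travel": [0, -0.03, 0.15], "rot": [0, 0, 0.05]},
  {"jaw": 0, "travel": [0, -0.07, 0.15], "rot": [0, 0, 0.1]},
  {"jaw": 0, "travel": [0, -0.11, 0.15], "rot": [0, 0, 0.15]},
  {"jaw": 0, "travel": [0, -0.15, 0.15], "rot": [0, 0, 0.2]},
  {"jaw": 0, "travel": [0, -0.19, 0.15], "rot": [0, 0, 0.25]},
  {"jaw": 0, "travel": [0, -0.23, 0.15], "rot": [0, 0, 0.3]},
  {"jaw": 0, "travel": [0, -0.26, 0.15], "rot": [0, 0, 0.35]},
  {"jaw": 0, "travel": [0, -0.28, 0.15], "rot": [0, 0, 0.4]},
  {"jaw": 0, "travel": [0, -0.28, 0.15], "rot": [0, 0, 0.4]},
])

```text
time_s: 15.85
position: [0.5317, 0.1058, 0.1665]
ee_rot: [3.141, 0.001, 1.6]
ft_force: [-0.4, 1.6, 0.5]
opening: 0.0854
gripper_force: 0.0
```

Run:
```python
from h import *
shot('scene','s5');shot('top','t5')
a=cv2.resize(cv2.imread('pics/s5.png')[175:225,205:255],(350,350),interpolation=2)
b=cv2.resize(cv2.imread('pics/s5.png')[235:305,335:405],(400,400),interpolation=2)
c=cv2.resize(cv2.imread('pics/t5.png')[172:207,190:230],(240,210),interpolation=2)
d=cv2.resize(cv2.imread('pics/t5.png')[172:202,352:407],(385,210),interpolation=2)
o=np.zeros((610,760,3),np.uint8)[:600]; o[:350,:350]=a; o[390:600,:240]=c; o[:400,360:]=b; o=o; o[390:600,250:250]=0
o[400:600,360:745]=d[:200]; cv2.imwrite('pics/m5.png',o); print(robot.read_state()['position'],robot.read_state()['ee_rot'])
```

```text
[0.53201079 0.10918383 0.16626242] [ 3.14038271e+00 -7.46416891e-04  1.60118759e+00]
```

View pics/m5.png

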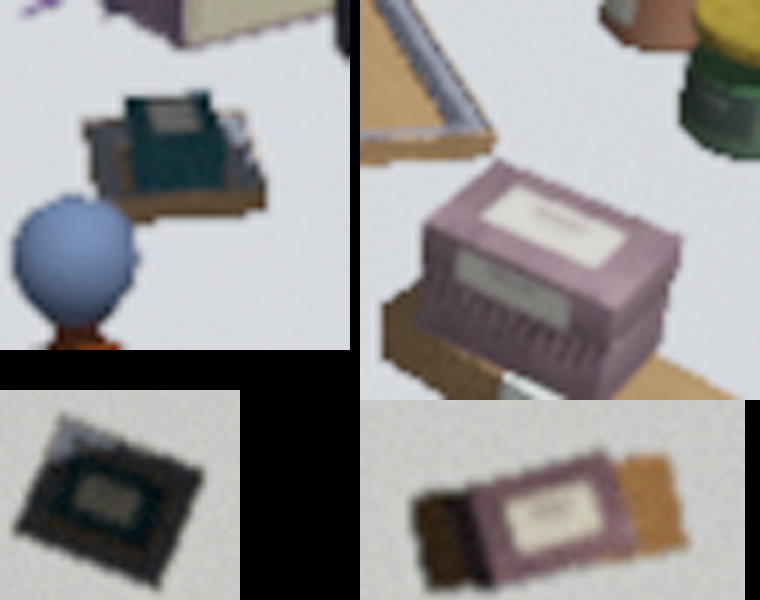

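The small box sits centred in its tray. The large box's top corners are in view: (497,160), (682,237), (608,308) and (424,213) in the scene panel, and (470,487), (603,450), (635,550) and (492,587) in the top panel.

Run:
```python
from fit import *
q=[(1,1),(1,-1),(-1,-1),(-1,1)]
a=('s5',q,un(np.array([(497,160),(682,237),(608,308),(424,213)])-[360,0],400/70,335,235))
b=('t5',q,un(np.array([(470,487),(603,450),(635,550),(492,587)])-[360,400],7,352,172))
for o in([a],[b],[a,b]): print(*fit(.066,.088,.089,o,[.54,-.33,.3]))
```

```text
[ 0.5402 -0.3293  0.2619] 15.0 [ 0.3 -1.2  0.7 -0.   0.2  0.2 -1.1  0.7]
[ 0.54   -0.3315  0.2622] 15.0 [-1.  -0.5  0.4 -0.5  0.3  0.5  0.3  0.5]
[ 0.5398 -0.3301  0.2619] 15.0 [ 0.4 -1.   0.8  0.2  0.3  0.4 -1.   0.9 -1.3 -0.5  0.1 -0.5 -0.1  0.6
 -0.1  0.6]
```

Emit:
play_rows([
  {"jaw": 0, "travel": [0, -0.03, 0], "rot": [0, 0, 0.05]},
  {"jaw": 0, "travel": [0, -0.065, 0], "rot": [0, 0, 0.1]},
  {"jaw": 0, "travel": [0, -0.1, 0], "rot": [0, 0, 0.15]},
  {"jaw": 0, "travel": [0, -0.135, 0], "rot": [0, 0, 0.2]},
  {"jaw": 0, "travel": [0, -0.17, 0], "rot": [0, 0, 0.232]},
  {"jaw": 0, "travel": [0.002, -0.205, 0], "rot": [0, 0, 0.232]},
  {"jaw": 0, "travel": [0.004, -0.24, 0], "rot": [0, 0, 0.232]},
  {"jaw": 0, "travel": [0.006, -0.275, 0], "rot": [0, 0, 0.232]},
  {"jaw": 0, "travel": [0.008, -0.31, 0], "rot": [0, 0, 0.232]},
  {"jaw": 0, "travel": [0.008, -0.345, 0], "rot": [0, 0, 0.232]},
  {"jaw": 0, "travel": [0.008, -0.38, 0], "rot": [0, 0, 0.232]},
  {"jaw": 0, "travel": [0.008, -0.41, 0], "rot": [0, 0, 0.232]},
  {"jaw": 0, "travel": [0.008, -0.43, 0], "rot": [0, 0, 0.232]},
  {"jaw": 0, "travel": [0.008, -0.4395, -0.01], "rot": [0, 0, 0.232]},
  {"jaw": 0, "travel": [0.008, -0.4395, -0.03], "rot": [0, 0, 0.232]},
  {"jaw": 0, "travel": [0.008, -0.4395, -0.05], "rot": [0, 0, 0.232]},
  {"jaw": 0, "travel": [0.008, -0.4395, -0.06], "rot": [0, 0, 0.232]},
  {"jaw": 0, "travel": [0.008, -0.4395, -0.06], "rot": [0, 0, 0.232]},
  {"jaw": 0, "travel": [0.008, -0.4395, -0.06], "rot": [0, 0, 0.232]},
])

```text
time_s: 17.53
position: [0.5399, -0.3282, 0.1047]
ee_rot: [-3.14, -0.002, 1.837]
ft_force: [0.2, 1.0, 1.5]
opening: 0.0854
gripper_force: 0.0
```

Emit:
play_rows([
  {"jaw": 0, "travel": [0, -0.001, 0], "rot": [0, 0, 0]},
  {"jaw": 0, "travel": [0, -0.001, -0.015], "rot": [0, 0, 0]},
  {"jaw": 0, "travel": [0, -0.001, -0.03], "rot": [0, 0, 0]},
  {"jaw": 0, "travel": [0, -0.001, -0.042], "rot": [0, 0, 0]},
  {"jaw": 0, "travel": [0, -0.001, -0.048], "rot": [0, 0, 0]},
  {"jaw": 0, "travel": [0, -0.001, -0.048], "rot": [0, 0, 0]},
  {"jaw": 0.05, "travel": [0, -0.001, -0.048], "rot": [0, 0, 0]},
  {"jaw": 0.1, "travel": [0, -0.001, -0.048], "rot": [0, 0, 0]},
  {"jaw": 0.15, "travel": [0, -0.001, -0.048], "rot": [0, 0, 0]},
  {"jaw": 0.2, "travel": [0, -0.001, -0.048], "rot": [0, 0, 0]},
  {"jaw": 0.25, "travel": [0, -0.001, -0.048], "rot": [0, 0, 0]},
  {"jaw": 0.3, "travel": [0, -0.001, -0.048], "rot": [0, 0, 0]},
  {"jaw": 0.5, "travel": [0, -0.001, -0.048], "rot": [0, 0, 0]},
  {"jaw": 1, "travel": [0, -0.001, -0.048], "rot": [0, 0, 0]},
  {"jaw": 1, "travel": [0, -0.001, -0.048], "rot": [0, 0, 0]},
  {"jaw": 1, "travel": [0, -0.001, -0.048], "rot": [0, 0, 0]},
], newtons=30)

```text
time_s: 18.87
position: [0.5404, -0.3311, 0.0586]
ee_rot: [3.14, 0.002, 1.836]
ft_force: [0.5, -0.0, 5.1]
opening: 0.0642
gripper_force: 33.3
```

Emit:
play_rows([
  {"jaw": 1, "travel": [0, 0, 0.005], "rot": [0, 0, 0]},
  {"jaw": 1, "travel": [0, 0, 0.02], "rot": [0, 0, 0]},
  {"jaw": 1, "travel": [0, 0, 0.035], "rot": [0, 0, 0]},
  {"jaw": 1, "travel": [0.001, 0.005, 0.045], "rot": [0, 0, 0]},
  {"jaw": 1, "travel": [0.004, 0.018, 0.05], "rot": [0, 0, -0.03]},
  {"jaw": 1, "travel": [0.009, 0.04, 0.05], "rot": [0, 0, -0.06]},
  {"jaw": 1, "travel": [0.016, 0.07, 0.05], "rot": [0, 0, -0.1]},
  {"jaw": 1, "travel": [0.022, 0.1, 0.05], "rot": [0, 0, -0.14]},
  {"jaw": 1, "travel": [0.029, 0.13, 0.05], "rot": [0, 0, -0.18]},
  {"jaw": 1, "travel": [0.036, 0.16, 0.05], "rot": [0, 0, -0.22]},
  {"jaw": 1, "travel": [0.043, 0.19, 0.05], "rot": [0, 0, -0.26]},
  {"jaw": 1, "travel": [0.049, 0.22, 0.05], "rot": [0, 0, -0.3]},
  {"jaw": 1, "travel": [0.056, 0.25, 0.05], "rot": [0, 0, -0.34]},
  {"jaw": 1, "travel": [0.063, 0.28, 0.05], "rot": [0, 0, -0.38]},
  {"jaw": 1, "travel": [0.07, 0.31, 0.05], "rot": [0, 0, -0.42]},
  {"jaw": 1, "travel": [0.075, 0.335, 0.05], "rot": [0, 0, -0.45]},
  {"jaw": 1, "travel": [0.079, 0.35, 0.05], "rot": [0, 0, -0.47]},
  {"jaw": 1, "travel": [0.08, 0.355, 0.05], "rot": [0, 0, -0.481]},
  {"jaw": 1, "travel": [0.08, 0.355, 0.05], "rot": [0, 0, -0.481]},
  {"jaw": 1, "travel": [0.08, 0.355, 0.05], "rot": [0, 0, -0.481]},
])

```text
time_s: 20.53
position: [0.6192, 0.0239, 0.1071]
ee_rot: [-3.141, 0.001, 1.355]
ft_force: [1.2, 0.6, -1.0]
opening: 0.0647
gripper_force: 33.5
```

Emit:
play_rows([
  {"jaw": 1, "travel": [0.003, 0.015, 0], "rot": [0, 0, 0]},
  {"jaw": 1, "travel": [0.009, 0.04, 0], "rot": [0, 0, 0]},
  {"jaw": 1, "travel": [0.015, 0.07, -0.01], "rot": [0, 0, 0]},
  {"jaw": 1, "travel": [0.022, 0.1, -0.02], "rot": [0, 0, 0]},
  {"jaw": 1, "travel": [0.027, 0.12, -0.03], "rot": [0, 0, 0]},
  {"jaw": 1, "travel": [0.0295, 0.131, -0.04], "rot": [0, 0, 0]},
  {"jaw": 1, "travel": [0.0295, 0.133, -0.045], "rot": [0, 0, 0]},
  {"jaw": 1, "travel": [0.0295, 0.133, -0.045], "rot": [0, 0, 0]},
  {"jaw": 1, "travel": [0.0295, 0.133, -0.045], "rot": [0, 0, 0]},
  {"jaw": 1, "travel": [0.0295, 0.133, -0.045], "rot": [0, 0, 0]},
])

```text
time_s: 21.37
position: [0.6494, 0.1556, 0.063]
ee_rot: [3.141, 0.0, 1.353]
ft_force: [-0.2, 1.0, -0.6]
opening: 0.0647
gripper_force: 33.4
```

Run:
```python
from h import *
shot('scene','s6'); s=robot.read_state(); p=s['position']; print(p,s['ee_rot'])
u,v=proj('s6',p)[0]; x,y=int(u)-60,int(v)-70; big('s6',x,y,120,110,6,'s6b'); print(x,y)
o=np.array([x,y])
a=-.2158; c,sn=np.cos(a),np.sin(a)
for z,dx,dy in ((.017,.054,.065),(p[2]-.0266+.057,.033,.044)):
    print(((proj('s6',[[.6498+c*i*dx-sn*j*dy,.1576+sn*i*dx+c*j*dy,z] for i,j in((1,1),(1,-1),(-1,-1),(-1,1))])-o)*6).round())
```

```text
[0.64962202 0.15568287 0.06328775] [ 3.14060078e+00 -1.38677727e-04  1.35269238e+00]
228 130
[[397. 437.]
 [486. 527.]
 [315. 555.]
 [237. 460.]]
[[384. 342.]
 [445. 398.]
 [339. 414.]
 [283. 356.]]
```

View pics/s6b.png

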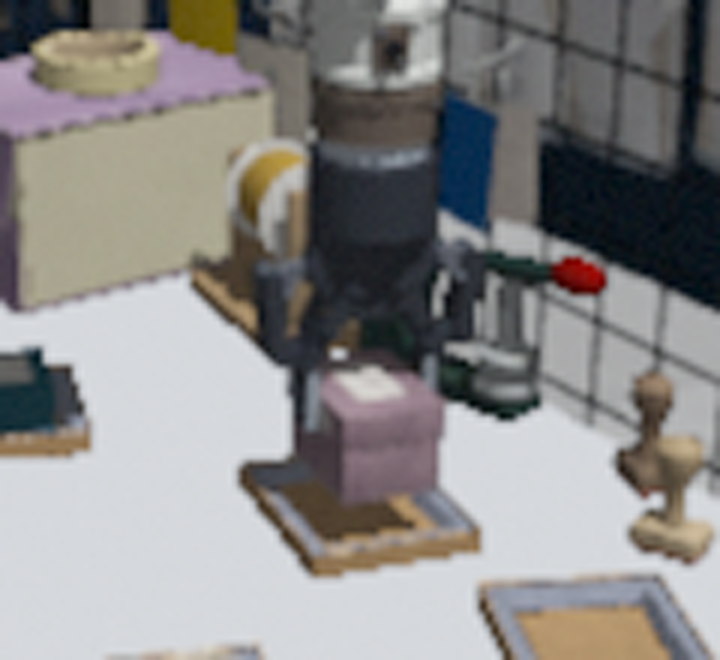

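The box's near top corner is at (343,418) against a predicted (339,414), and the tray corners match too. Lowering.

Emit:
play_rows([
  {"jaw": 1, "travel": [0, 0.002, -0.01], "rot": [0, 0, 0]},
  {"jaw": 1, "travel": [0, 0.002, -0.017], "rot": [0, 0, 0]},
  {"jaw": 1, "travel": [0, 0.002, -0.022], "rot": [0, 0, 0]},
  {"jaw": 1, "travel": [0, 0.002, -0.026], "rot": [0, 0, 0]},
  {"jaw": 1, "travel": [0, 0.002, -0.03], "rot": [0, 0, 0]},
  {"jaw": 1, "travel": [0, 0.002, -0.032], "rot": [0, 0, 0]},
  {"jaw": 1, "travel": [0, 0.002, -0.033], "rot": [0, 0, 0]},
  {"jaw": 1, "travel": [0, 0.002, -0.033], "rot": [0, 0, 0]},
  {"jaw": 1, "travel": [0, 0.002, -0.033], "rot": [0, 0, 0]},
])

```text
time_s: 22.17
position: [0.649, 0.1592, 0.0306]
ee_rot: [3.141, 0.0, 1.355]
ft_force: [-3.5, -0.6, 6.5]
opening: 0.0646
gripper_force: 34.0
```

Emit:
play_rows([
  {"jaw": 0.22, "travel": [0, 0, 0], "rot": [0, 0, 0]},
  {"jaw": 0.18, "travel": [0, 0, 0], "rot": [0, 0, 0]},
  {"jaw": 0.12, "travel": [0, 0, 0], "rot": [0, 0, 0]},
  {"jaw": 0.05, "travel": [0, 0, 0], "rot": [0, 0, 0]},
  {"jaw": 0, "travel": [0, 0, 0.002], "rot": [0, 0, 0]},
  {"jaw": 0, "travel": [0, 0, 0.01], "rot": [0, 0, 0]},
  {"jaw": 0, "travel": [0, 0, 0.03], "rot": [0, 0, 0]},
  {"jaw": 0, "travel": [0, 0, 0.06], "rot": [0, 0, 0]},
  {"jaw": 0, "travel": [0, 0, 0.09], "rot": [0, 0, 0]},
  {"jaw": 0, "travel": [0, 0, 0.11], "rot": [0, 0, 0]},
  {"jaw": 0, "travel": [-0.01, -0.03, 0.12], "rot": [0, 0, 0.03]},
  {"jaw": 0, "travel": [-0.018, -0.065, 0.12], "rot": [0, 0, 0.07]},
  {"jaw": 0, "travel": [-0.026, -0.1, 0.12], "rot": [0, 0, 0.11]},
  {"jaw": 0, "travel": [-0.033, -0.135, 0.12], "rot": [0, 0, 0.15]},
  {"jaw": 0, "travel": [-0.041, -0.17, 0.12], "rot": [0, 0, 0.19]},
  {"jaw": 0, "travel": [-0.048, -0.2, 0.12], "rot": [0, 0, 0.23]},
  {"jaw": 0, "travel": [-0.053, -0.22, 0.12], "rot": [0, 0, 0.27]},
  {"jaw": 0, "travel": [-0.055, -0.23, 0.12], "rot": [0, 0, 0.3]},
  {"jaw": 0, "travel": [-0.055, -0.23, 0.12], "rot": [0, 0, 0.3]},
  {"jaw": 0, "travel": [-0.055, -0.23, 0.12], "rot": [0, 0, 0.3]},
])

```text
time_s: 23.83
position: [0.5944, -0.0712, 0.1501]
ee_rot: [3.141, -0.0, 1.653]
ft_force: [0.5, -0.4, 0.0]
opening: 0.0854
gripper_force: 0.0
```

Run:
```python
from h import *
shot('scene','s7');shot('top','t7')
g=lambda n,y,x,h,w,W,H:cv2.resize(cv2.imread(f'pics/{n}.png')[y:y+h,x:x+w],(W,H),interpolation=2)
o=np.zeros((600,760,3),np.uint8); o[:350,:350]=g('s7',185,255,70,70,350,350)
o[360:600,:300]=g('t7',144,240,40,50,300,240); o[:400,360:]=g('s7',255,330,90,90,400,400); o[400:600,360:745]=g('t7',172,352,30,55,385,210)[:200]
cv2.imwrite('pics/m7.png',o); print(robot.read_state()['position'],robot.read_state()['ee_rot'])
```

```text
[ 0.59458852 -0.06990283  0.14977954] [ 3.14087081e+00 -2.69671972e-04  1.65509368e+00]
```

View pics/m7.png

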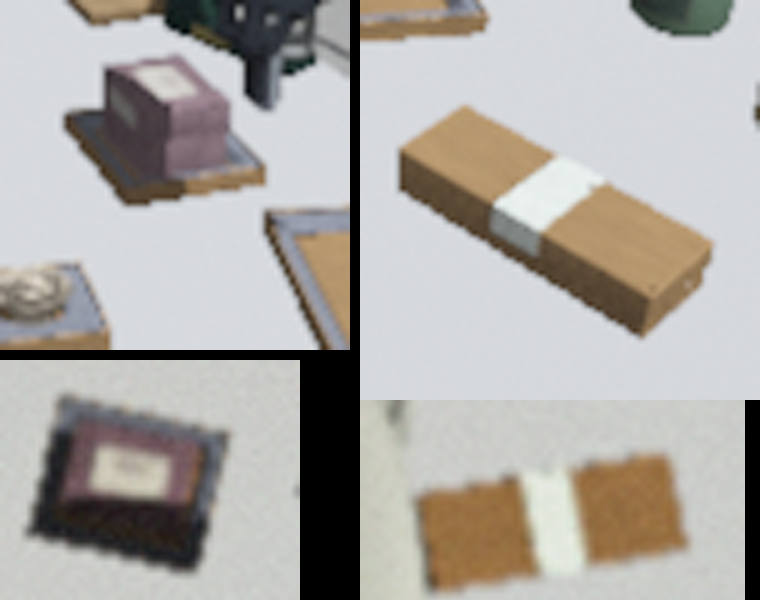

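The large box sits in its tray. The taper box is fully in view: scene panel corners (465,105), (712,243), (652,296) and (400,152); top panel (418,492), (668,455), (688,545) and (432,588).

Run:
```python
from fit import *
q=[(1,1),(1,-1),(-1,-1),(-1,1)]
a=('s7',q,un(np.array([(465,105),(712,243),(652,296),(400,152)])-[360,0],400/90,330,255))
b=('t7',q,un(np.array([(418,492),(668,455),(688,545),(432,588)])-[360,400],7,352,172))
for o in([a],[b],[a,b]): print(*fit(.064,.160,.032,o,[.54,-.33,.2]))
a=('s7',q,un([(180,57),(228,98),(163,118),(105,68)],5,255,185))
b=('t7',q,un(np.array([(80,428),(212,447),(197,505),(65,495)])-[0,360],6,240,144))
print(fit(.066,.088,.061,[a],[.65,.157,-.2])); print(fit(.066,.088,.061,[b],[.65,.157,-.2]))
```

```text
[ 0.5419 -0.3513  0.1794] 10.3 [-0.4 -0.6  1.2 -0.1  0.1  0.9 -1.  -0.9]
[ 0.5444 -0.3514  0.1661] 9.5 [-0.6 -0.4  0.3 -0.9  0.2  0.8  0.1  0.5]
[ 0.5429 -0.3511  0.1743] 10.0 [-0.  -0.8  1.4 -0.2  0.1  0.8 -0.8 -1.2 -0.7  0.1  0.1 -0.7  0.2  1.
  0.1  1. ]
(array([ 0.6491,  0.155 , -0.1224]), np.float64(-7.0), array([-0. , -0.7,  2.4,  0.5, -1.3, -0.2, -1. ,  0.1]))
(array([ 0.6528,  0.1509, -0.1348]), np.float64(-7.7), array([ 0.7, -2.2, -1. , -2.5, -0.6,  3. ,  0.9,  1.7]))
```

Emit:
play_rows([
  {"jaw": 0, "travel": [-0.006, -0.03, 0], "rot": [0, 0, 0.03]},
  {"jaw": 0, "travel": [-0.012, -0.065, 0], "rot": [0, 0, 0.06]},
  {"jaw": 0, "travel": [-0.019, -0.1, 0], "rot": [0, 0, 0.09]},
  {"jaw": 0, "travel": [-0.026, -0.135, 0], "rot": [0, 0, 0.09]},
  {"jaw": 0, "travel": [-0.032, -0.17, 0], "rot": [0, 0, 0.09]},
  {"jaw": 0, "travel": [-0.038, -0.205, 0], "rot": [0, 0, 0.09]},
  {"jaw": 0, "travel": [-0.044, -0.24, 0], "rot": [0, 0, 0.09]},
  {"jaw": 0, "travel": [-0.049, -0.265, -0.01], "rot": [0, 0, 0.09]},
  {"jaw": 0, "travel": [-0.0515, -0.278, -0.03], "rot": [0, 0, 0.09]},
  {"jaw": 0, "travel": [-0.0515, -0.281, -0.06], "rot": [0, 0, 0.09]},
  {"jaw": 0, "travel": [-0.0515, -0.281, -0.08], "rot": [0, 0, 0.09]},
  {"jaw": 0, "travel": [-0.0515, -0.281, -0.09], "rot": [0, 0, 0.09]},
  {"jaw": 0, "travel": [-0.0515, -0.281, -0.09], "rot": [0, 0, 0.09]},
  {"jaw": 0, "travel": [-0.0515, -0.281, -0.09], "rot": [0, 0, 0.09]},
  {"jaw": 0, "travel": [-0.0515, -0.281, -0.09], "rot": [0, 0, 0.09]},
])

```text
time_s: 25.18
position: [0.5443, -0.3516, 0.0611]
ee_rot: [3.139, 0.002, 1.746]
ft_force: [0.0, -0.6, -0.1]
opening: 0.0851
gripper_force: 0.0
```

Emit:
play_rows([
  {"jaw": 0, "travel": [0, 0, -0.015], "rot": [0, 0, 0]},
  {"jaw": 0, "travel": [0, 0, -0.03], "rot": [0, 0, 0]},
  {"jaw": 0, "travel": [0, 0, -0.04], "rot": [0, 0, 0]},
  {"jaw": 0, "travel": [0, 0, -0.047], "rot": [0, 0, 0]},
  {"jaw": 0, "travel": [0, 0, -0.047], "rot": [0, 0, 0]},
  {"jaw": 0, "travel": [0, 0, -0.047], "rot": [0, 0, 0]},
  {"jaw": 0.05, "travel": [0, 0, -0.047], "rot": [0, 0, 0]},
  {"jaw": 0.1, "travel": [0, 0, -0.047], "rot": [0, 0, 0]},
  {"jaw": 0.15, "travel": [0, 0, -0.047], "rot": [0, 0, 0]},
  {"jaw": 0.2, "travel": [0, 0, -0.047], "rot": [0, 0, 0]},
  {"jaw": 0.25, "travel": [0, 0, -0.047], "rot": [0, 0, 0]},
  {"jaw": 0.3, "travel": [0, 0, -0.047], "rot": [0, 0, 0]},
  {"jaw": 0.5, "travel": [0, 0, -0.047], "rot": [0, 0, 0]},
  {"jaw": 1, "travel": [0, 0, -0.047], "rot": [0, 0, 0]},
  {"jaw": 1, "travel": [0, 0, -0.047], "rot": [0, 0, 0]},
  {"jaw": 1, "travel": [0, 0, -0.047], "rot": [0, 0, 0]},
], newtons=40)

```text
time_s: 26.52
position: [0.5432, -0.3521, 0.0132]
ee_rot: [3.141, 0.001, 1.745]
ft_force: [-0.1, 0.5, 6.3]
opening: 0.0629
gripper_force: 46.3
```

Emit:
play_rows([
  {"jaw": 1, "travel": [0, 0, 0.005], "rot": [0, 0, 0]},
  {"jaw": 1, "travel": [0, 0, 0.015], "rot": [0, 0, 0]},
  {"jaw": 1, "travel": [0, 0, 0.03], "rot": [0, 0, 0]},
  {"jaw": 1, "travel": [0.001, 0.003, 0.04], "rot": [0, 0, -0.02]},
  {"jaw": 1, "travel": [0.005, 0.012, 0.05], "rot": [0, 0, -0.04]},
  {"jaw": 1, "travel": [0.012, 0.03, 0.05], "rot": [0, 0, -0.08]},
  {"jaw": 1, "travel": [0.022, 0.055, 0.05], "rot": [0, 0, -0.13]},
  {"jaw": 1, "travel": [0.032, 0.08, 0.05], "rot": [0, 0, -0.18]},
  {"jaw": 1, "travel": [0.042, 0.108, 0.05], "rot": [0, 0, -0.23]},
  {"jaw": 1, "travel": [0.053, 0.136, 0.05], "rot": [0, 0, -0.29]},
  {"jaw": 1, "travel": [0.064, 0.164, 0.05], "rot": [0, 0, -0.35]},
  {"jaw": 1, "travel": [0.075, 0.192, 0.05], "rot": [0, 0, -0.41]},
  {"jaw": 1, "travel": [0.086, 0.22, 0.05], "rot": [0, 0, -0.47]},
  {"jaw": 1, "travel": [0.096, 0.245, 0.05], "rot": [0, 0, -0.53]},
  {"jaw": 1, "travel": [0.104, 0.265, 0.05], "rot": [0, 0, -0.57]},
  {"jaw": 1, "travel": [0.107, 0.2725, 0.05], "rot": [0, 0, -0.601]},
  {"jaw": 1, "travel": [0.107, 0.2725, 0.05], "rot": [0, 0, -0.601]},
  {"jaw": 1, "travel": [0.107, 0.2725, 0.05], "rot": [0, 0, -0.601]},
  {"jaw": 1, "travel": [0.107, 0.2725, 0.05], "rot": [0, 0, -0.601]},
])

```text
time_s: 28.1
position: [0.6493, -0.0799, 0.0624]
ee_rot: [-3.141, 0.001, 1.143]
ft_force: [0.4, 0.1, -1.8]
opening: 0.063
gripper_force: 45.6
```

Run:
```python
from h import *
shot('scene','s8'); s=robot.read_state(); p=s['position']; print(p,s['ee_rot'])
u,v=proj('s8',p)[0]; x,y=int(u)-65,int(v)-40; big('s8',x,y,130,95,6,'s8b'); print(x,y)
o=np.array([x,y])
a=-.4273; c,sn=np.cos(a),np.sin(a)
for z,dx,dy in ((.017,.053,.101),(p[2]-.0132+.032,.032,.08)):
    print(((proj('s8',[[.6499+c*i*dx-sn*j*dy,-.0793+sn*i*dx+c*j*dy,z] for i,j in((1,1),(1,-1),(-1,-1),(-1,1))])-o)*6).round())
```

```text
[ 0.64922073 -0.08024134  0.0624162 ] [-3.14123390e+00  4.31216271e-04  1.14278414e+00]
267 188
[[425. 222.]
 [552. 421.]
 [339. 435.]
 [241. 232.]]
[[410. 139.]
 [509. 287.]
 [379. 295.]
 [295. 145.]]
```

View pics/s8b.png

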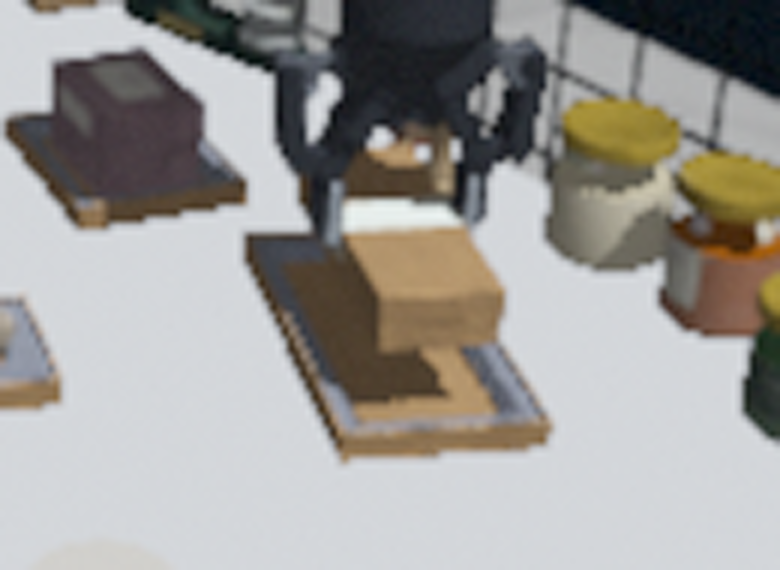

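The box corners at (380,298) and (503,290), and the tray corners at (343,438) and (550,422), match the predictions within 1–2 mm. Lowering.

Emit:
play_rows([
  {"jaw": 1, "travel": [0.0005, 0.0005, -0.015], "rot": [0, 0, 0]},
  {"jaw": 1, "travel": [0.0005, 0.0005, -0.027], "rot": [0, 0, 0]},
  {"jaw": 1, "travel": [0.0005, 0.0005, -0.034], "rot": [0, 0, 0]},
  {"jaw": 1, "travel": [0.0005, 0.0005, -0.039], "rot": [0, 0, 0]},
  {"jaw": 1, "travel": [0.0005, 0.0005, -0.043], "rot": [0, 0, 0]},
  {"jaw": 1, "travel": [0.0005, 0.0005, -0.045], "rot": [0, 0, 0]},
  {"jaw": 1, "travel": [0.0005, 0.0005, -0.0455], "rot": [0, 0, 0]},
  {"jaw": 1, "travel": [0.0005, 0.0005, -0.0455], "rot": [0, 0, 0]},
  {"jaw": 1, "travel": [0.0005, 0.0005, -0.0455], "rot": [0, 0, 0]},
])

```text
time_s: 28.9
position: [0.6507, -0.0787, 0.0173]
ee_rot: [3.141, -0.0, 1.144]
ft_force: [-0.3, -0.7, -1.7]
opening: 0.0631
gripper_force: 45.6
```

Emit:
play_rows([
  {"jaw": 1, "travel": [0, 0, -0.001], "rot": [0, 0, 0]},
  {"jaw": 1, "travel": [0, 0, -0.001], "rot": [0, 0, 0]},
  {"jaw": 0.24, "travel": [0, 0, -0.001], "rot": [0, 0, 0]},
  {"jaw": 0.2, "travel": [0, 0, -0.001], "rot": [0, 0, 0]},
  {"jaw": 0.15, "travel": [0, 0, 0], "rot": [0, 0, 0]},
  {"jaw": 0.1, "travel": [0, 0, 0.001], "rot": [0, 0, 0]},
  {"jaw": 0.05, "travel": [0, 0, 0.002], "rot": [0, 0, 0]},
  {"jaw": 0, "travel": [0, 0, 0.005], "rot": [0, 0, 0]},
  {"jaw": 0, "travel": [0, 0, 0.02], "rot": [0, 0, 0]},
  {"jaw": 0, "travel": [0, 0, 0.05], "rot": [0, 0, 0]},
  {"jaw": 0, "travel": [0, 0, 0.08], "rot": [0, 0, 0]},
  {"jaw": 0, "travel": [-0.01, -0.03, 0.11], "rot": [0, 0, 0]},
  {"jaw": 0, "travel": [-0.03, -0.06, 0.14], "rot": [0, 0, 0]},
  {"jaw": 0, "travel": [-0.05, -0.09, 0.16], "rot": [0, 0, 0]},
  {"jaw": 0, "travel": [-0.07, -0.12, 0.18], "rot": [0, 0, 0]},
  {"jaw": 0, "travel": [-0.08, -0.15, 0.18], "rot": [0, 0, 0]},
  {"jaw": 0, "travel": [-0.09, -0.18, 0.18], "rot": [0, 0, 0]},
  {"jaw": 0, "travel": [-0.1, -0.2, 0.18], "rot": [0, 0, 0]},
  {"jaw": 0, "travel": [-0.1, -0.2, 0.18], "rot": [0, 0, 0]},
  {"jaw": 0, "travel": [-0.1, -0.2, 0.18], "rot": [0, 0, 0]},
])

```text
time_s: 30.57
position: [0.5495, -0.28, 0.1972]
ee_rot: [3.141, -0.0, 1.141]
ft_force: [0.4, 0.7, 0.4]
opening: 0.0854
gripper_force: 0.0
```

Run:
```python
from h import *
shot('scene','s9');shot('top','t9')
g=lambda n,y,x,h,w,W,H:cv2.resize(cv2.imread(f'pics/{n}.png')[y:y+h,x:x+w],(W,H),interpolation=2)
cv2.imwrite('pics/m9.png',np.vstack([g('s9',170,200,110,180,660,330)[:, :640],g('t9',138,188,95,160,640,270)]))
```

```text
(no output)
```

View pics/m9.png

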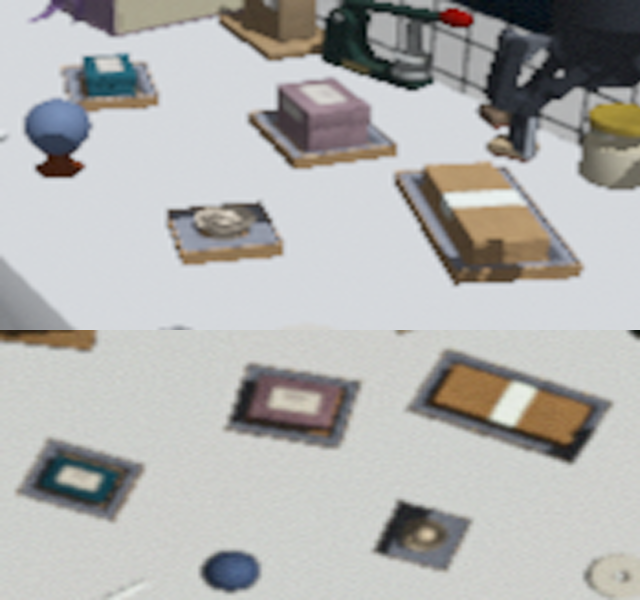

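All four pieces sit upright in their trays: small box (80,478), large box (297,403), taper box (513,403), rose (426,534). The ball hasn't moved.

```bash
python3 -c "
from bench import robot
print(robot.sign_off())"
```

```text
the job is handed in; nothing more can be done
None
```

The job is handed in: the final pictures show the rose and all three boxes upright in their own trays, and the glass ball where it stood. The robot's clock read about 31 s, and the hand-in call gave no verdict.

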